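Cover the tub and hold the tomato dish, turned a quarter, over the fridge bin

ROBOT

A 7-joint arm with a two-finger parallel gripper is mounted at the origin on the work surface. World frame = base frame: x ahead of the robot, y to its left, z up, the work surface at z = 0. Lengths are in m, angles in rad, forces in N, time in s.
With the tool pointing down it reaches from about 0.425 to 0.925 m from the base axis. Payload 6.8 kg.
Tool frame: the origin (TCP) lies at the very end of the fingers, on their centre line; the grasp point (between the pads) lies 19 mm behind it; z points along the fingers, y is the line along which they close (so a half turn about z gives the same grasp; the last joint's range is limited). The gripper opens to 85 mm and grips with 20 to 120 N. Pads are 22 mm wide; open, the fingers measure 114 mm over their backs; the gripper's body (76 mm by 85 mm) begins 54 mm behind the grasp point. The pads swing forward as they close: fully open they stand 13 mm farther back than shut.
Start: joints at [1.113, 0.477, 0.022, 1.555, -0.011, 1.109, -0.083], TCP at [0.231, -0.634, 0.208] pointing down, gripper open.
Joint ranges: [-2.96, 2.96], [-0.34, 2.1], [-1.41, 1.46], [0.24, 2.44], [-1.37, 4.51], [0.17, 1.92], [-2.96, 2.96]. Speed limits (rad/s): [2.39, 2.39, 3.14, 3.14, 3.14, 3.14, 3.14].

INTERFACE

Orientations are given as a rotation vector (axis times angle).
In Python, from bench import get_obs, grab_frame, hand_in gives the robot as it stands.
- The arm moves only by the tool drive_tool, never from a script. Its argument "rows" is a list of rows, each an object with "offset": the shift along the tool's x, y, z as a fraction of full scale, a list of three; "rotation": the turn, a rotation vector about the tool's x, y, z as a fraction of full scale, a list of three; "claw": the opening, from 0 (shut) to 1 (fully open). In form: [{"offset": [tx, ty, tz], "rotation": [wx, wy, wz], "claw": claw}, ...]. A call has 1 to 20 rows; each row is the pose to reach, as a shift and turn from the pose commanded when the call began, along the tool's axes at that moment; what a row does not reach only later rows make up. Full scale, the value 1, is 0.15 m for a shift and 2 rad for a turn. A row lasts 1/12 s, in which the tool goes at most 41.7 mm and 7.16 degrees, less where a joint would pass 70% of its speed; a pose out of reach is approached as far as the arm can. A call with a number of a shift or a turn outside -1 to 1 is refused whole. A call with a gripper value outside its range is refused whole. The fingers move at their own pace and stop on an object; "force" is the grip in N (left out, the last holds). Time passes only in rows, so rows that repeat a pose let the fingers close. It gives the time, the measured TCP pose, the force, the opening and the grip force at its end, in the units of the state.
- get_obs(): the state, without advancing time (a new reading comes with each control period).
- grab_frame(name): name is "side" or "top" or "wrist"; returns a dict with "frame" (420x560x3 uint8, red, green, blue), "z_map" (420x560 float32, m along the optical axis (not along the pixel's ray), 0 where there is no reading), "vfov" (degrees; the focal length in pixels is half the picture's height over the tangent of half this angle, whatever the lens; pixels are square), "cx", "cy" (the principal point, pixels), "R" (3x3) and "t" (3): a world point X has camera coordinates R X + t. Camera axes: x right, y down, z forward; pixel columns grow to the right and rows downward; lengths in m; the calibration is good to about 2 mm. A picture is of the moment at which its call begins.
- hand_in(): hands the job in; it is judged then, once.
The state is a dict: "clock": time; "joints": joint angles; "qvel": joint speeds; "tau": joint torques, N m; "tcp_pos": TCP position; "orientation": TCP orientation; "contact_force": force on the tool from outside, world axes, zero at the start; "moment": the same for the moment, N m; "grip_width": finger opening in m; "gripper_force": force on a finger pad.
Only numpy, scipy, OpenCV 4.12 (cv2) and the standard library are available. Lean on these libraries where they do the work, as an engineer would, in place of code of your own. Each camera call takes 0.05 s, during which the arm holds its last target. There are 200 camera calls.

TASK

We are packing for the fridge: set the loose blue cover onto the round tub (set it down, do not drop it) so that it sits level and fully home, and let go of it. Then pick up the white dish by its wooden handle, turn it a quarter turn so that the handle runs along the length of the clear bin, and finish while still holding the dish in the gripper, level, still and centred over the bin, a little above its rim and touching nothing else, with the loose tomato resting in the middle of the dish all the while. Do not touch the tomato, and leave the tub and the other jars and bottle where they stand.

Things in the scene. Friction and masses are not known exactly. Their poses are not given: they have to be found in the camera images.
- cover: Loose cover: blue disc 116 mm across, 6 mm thick; under it a grey tapered plug 8 mm deep (90 mm across at the disc, 82 at its foot); on top a white round knob 24 mm across, 30 mm high. Origin: centre of the plug's underside, z up; disc top 14 mm, knob top 44 mm above it. Starts lying on the counter on its plug. 0.08 to 0.17 kg.
- tub: Round open greenish glass tub, 65 mm high, rim 108 mm across outside, 100 mm inside, a few tomatoes low inside (part of it, clear of the plug). Stands free on the counter, 0.7 kg. Origin: centre of its underside. With the cover seated (plug in the mouth, disc on the rim) the cover's origin is 57 mm above the tub's.
- tub_rim (a point): Centre of the tub's mouth, level with the top of its rim (65 mm above the counter).
- dish: White round hollow plate 120 mm across, 18 mm high; inside slopes 6 deg in the middle, 16 deg outside. A rigid wooden handle bridges over it: level bar 142 mm long, 12 wide, 10 high, middle 105 mm above the underside, on uprights 69 mm either side. Origin: centre of underside; x along the handle bar, z up. Starts with handle roughly crosswise to the bin. 0.28 to 0.46 kg.
- dish_grip (a point): Middle of the dish's handle bar, 105 mm above the dish's underside: the place to grip, from above, across the bar's 12 mm width (dish y).
- tomato: Red cherry tomato, a round ball 38 mm across, 30 g, lying loose in the middle of the dish, under the handle; it rolls. Its top is about 44 mm above the dish's underside.
- tomato_center (a point): Centre of the tomato, 25 mm above the dish's underside when it lies in the middle.
- bin: Clear open-topped fridge bin fixed on the counter, 220 mm long (its x), 140 mm wide (its y), 70 mm high. Origin at the centre of its underside.
- sauce_jar: Amber glass jar with black lid, 60 mm across, 85 mm high; bystander. Origin at the centre of its underside.
- water_bottle: Small clear water bottle with blue cap, 56 mm across, 110 mm high; bystander. Origin at the centre of its underside.
- spice_jar: Small amber jar with yellow lid, 40 mm across, 60 mm high; bystander. Origin at the centre of its underside.
There are look-alikes about, which are no part of the job. Several things have the shape of the dish; the one meant has the colours described above. Of the things that look like the cover, the smaller one is meant.

How it is judged:
On the way, in this order (a step that is already met when the one before it is completed fails the run):
1. the cover sits level and fully home on the tub, let go (horizontal distance between cover and tub below 0.008 m and z of cover in the frame of tub between 0.054 and 0.0595 m and angle between each of cover, tub's own z axis and vertical below 0.04 rad and contact force between the fingers and cover below 0.05 N), for 0.3 s.
2. the dish is carried level in the gripper, clear of the counter, with the tomato in the middle (height (world z) of dish above 0.04 m and contact force between the fingers and dish above 1 N and angle between dish's own z axis and vertical below 0.12 rad and horizontal distance between tomato_center and dish below 0.02 m), for 0.2 s.
At the end, for the whole second after the job is handed in: Cover on the tub untouched: within 8 mm of centre, 2.5 mm of seated height, 2 deg of level. Dish held by the gripper, still: underside 75-200 mm up, clear of the bin, level to 5 deg, handle within 8 deg of the bin length, within 25 mm of its centre; tomato at rest within 12 mm of the dish middle (all of step 1 and contact force between the fingers and dish above 1 N and height (world z) of dish between 0.075 and 0.2 m and contact force between dish and bin below 0.05 N and angle between dish's own z axis and vertical below 0.09 rad and angle between the x axis of dish and the x axis of bin, either way round below 0.14 rad and horizontal distance between dish and bin below 0.025 m and horizontal distance between tomato_center and dish below 0.012 m and z of tomato_center in the frame of dish between 0.02 and 0.032 m and linear speed of dish below 0.03 m/s and angular speed of dish below 0.15 rad/s and linear speed of tomato below 0.05 m/s); the arm keeps its last pose, push and grip.
It fails at once if the tomato rolls more than 25 mm from the middle of the dish (horizontal distance between tomato_center and dish above 0.025 m).
It fails at once if the gripper touches the tomato (contact force between the fingers and tomato above 0.3 N).
It fails at once if the cover is dropped (falls by more than about 10 mm) (linear speed of cover above 0.42 m/s and contact force between the fingers and cover below 0.05 N).
It fails at once if the tub is shoved more than 30 mm (distance of tub from where it was at the start of the episode above 0.03 m).
It fails at once if a bystander jar or bottle is moved more than 25 mm or tipped (distance of any of sauce_jar, water_bottle, spice_jar from where it was at the start of the episode above 0.025 m or angle between any of sauce_jar, water_bottle, spice_jar's own z axis and vertical above 0.3 rad).
It also fails if it takes over 64 s, if anything falls off the work surface, if the arm or the gripper's body presses on something with over 40 N, if the wrist force passes 120 N, or if a joint passes its speed limit or range.

## Working session

There is one attempt and no reset: what is moved stays moved. The work goes in short steps, Python scripts to look and compute and a tool call to move; the robot and the scene stay as the last step left them, time stands still between calls to the robot, and variables do not carry over. Pictures are saved under pics/ and viewed, at most 10 in all, crops included, and the job is handed in when it is done.

Besides the shell and the picture viewer there is one more tool, called after "Emit:" as a command line: name --argument value ..., lists and objects as JSON in quotes. drive_tool: Moves the arm, as the interface text tells. Its arguments: {"type":"object","properties":{"rows":{"type":"array","items":{"type":"object","properties":{"offset":{"type":"array","items":{"type":"number"}},"rotation":{"type":"array","items":{"type":"number"}},"claw":{"type":"number"}}}},"force":{"type":"number"}},"required":["rows"]}

```bash
mkdir -p pics
cat > h.py <<'E'
import numpy as np, cv2
from bench import get_obs, grab_frame, hand_in
def cloud(f):
    h,w=f["z_map"].shape; fl=h/2/np.tan(np.radians(f["vfov"])/2)
    u,v=np.meshgrid(np.arange(w),np.arange(h)); z=f["z_map"]
    P=np.stack([(u-f["cx"])/fl*z,(v-f["cy"])/fl*z,z],-1)
    return (P-f["t"])@f["R"]
def save(f,n): cv2.imwrite("pics/"+n,cv2.cvtColor(f["frame"],cv2.COLOR_RGB2BGR))
E
python3 - <<'E'
from h import *
print(get_obs())
for n in("top","side"):
    f=grab_frame(n); save(f,n+"0.png"); np.save(n+"_c.npy",cloud(f)); np.save(n+"_f.npy",f["frame"])
    print(n,f["vfov"],f["R"],f["t"])
E
```

```text
{'clock': 0.0, 'joints': array([ 1.11288516,  0.47781448,  0.02232855,  1.55645046, -0.01149798,
        1.10927856, -0.08308447]), 'qvel': array([-2.73927993e-04,  1.07619766e-03,  2.03928623e-03, -5.69321906e-04,
        8.78758689e-05, -1.27339484e-03,  4.29859123e-04]), 'tau': array([ 1.17112268e-03, -5.96446788e+01,  1.60819005e+00, -2.81194353e+01,
        1.23627449e-02,  9.36535449e-03, -1.71116454e-05]), 'tcp_pos': array([ 0.23110994, -0.63353265,  0.20661631]), 'orientation': array([-3.09190790e+00, -5.46451399e-01,  7.01661788e-04]), 'contact_force': array([-0.56664694, -0.31893579,  0.40833459]), 'moment': array([ 0.01195416, -0.01972051,  0.03303259]), 'gripper_force': 0.0, 'grip_width': 0.0853341778659405}
top 56.32589025912698 [[-0.01760802 -0.99940666 -0.02960205]
 [-0.99386858  0.02072737 -0.10860767]
 [ 0.1091568   0.02750818 -0.99364385]] [-0.04282205  0.54917677  1.11749892]
side 54.46708597151164 [[-0.76401155 -0.64515824 -0.00756265]
 [-0.38296112  0.46288255 -0.79942512]
 [ 0.51925632 -0.60787383 -0.60071814]] [0.38311616 0.31844736 0.72142135]
```

View pics/top0.png

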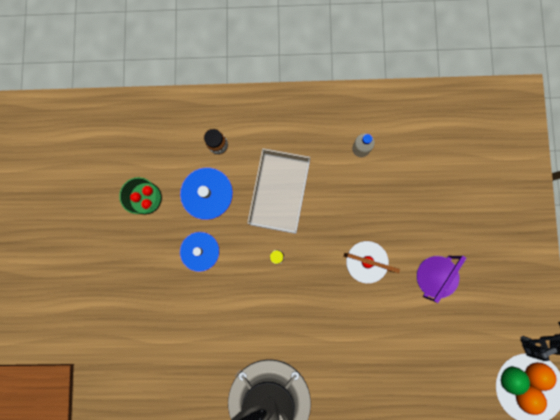

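View pics/side0.png

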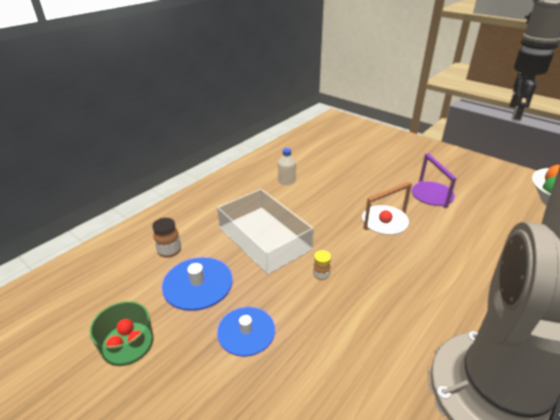

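The small blue cover at (199,252), knob (197,252), has a larger look-alike at (206,193). The white dish with the wooden handle is at (367,262), with a purple look-alike at (438,277) and a fruit bowl at (530,387). The tub is at (141,197), the bin at (280,192), and the yellow spice jar at (276,257). I choose the small cover and the white dish. Next I measure both and check the choice in a crop.

```bash
cat > m.py <<'E'
from h import *
for n in("top","side"):
    C=np.load(n+"_c.npy"); F=np.load(n+"_f.npy").astype(int); r,g,b=F[...,0],F[...,1],F[...,2]
    ok=(C[...,2]>-.02)&(C[...,2]<.3)&(np.abs(C[...,1])<.55)&(C[...,0]>.2)
    def circ(m,name,zlo,zhi):
        m=(m&ok&(C[...,2]>zlo)&(C[...,2]<zhi)).astype(np.uint8)
        k,l,s,_=cv2.connectedComponentsWithStats(m)
        for i in range(1,k):
            if s[i,4]<15: continue
            P=C[l==i]; (x,y),rad=cv2.minEnclosingCircle(P[:,:2].astype(np.float32))
            print(n,name,s[i,4],"c",np.round([x,y],4),"r",round(rad,4),"z",np.round(np.percentile(P[:,2],[5,50,95]),4), "med",np.round(np.median(P[:,:2],0),4))
    circ((b>150)&(r<80)&(g<130),"blue",.004,.2)
    circ((abs(r-g)<25)&(abs(b-g)<25)&(r>130),"white",.004,.2)
    circ((g>60)&(r<70)&(b<80),"green",.045,.09)
    circ((r>150)&(g<60)&(b<60),"red",.0,.2)
    circ((r>150)&(g>150)&(b<80),"yellow",.02,.2)
    circ((r>g+25)&(r<200)&(g>b),"bar",.09,.13)
    circ((r<60)&(g<60)&(b<60),"black",.05,.1)
    m=ok&(C[...,2]>.055)&(C[...,2]<.085)&(abs(r-g)<40)
    P=C[m][:,:2]; P=P[(abs(P[:,1])<.14)&(P[:,0]>.48)]
    print(n,"bin",len(P),cv2.minAreaRect(P.astype(np.float32)))
    m=ok&(C[...,2]>.095)&(C[...,2]<.13)&(C[...,1]<-.05)&(C[...,1]>-.34)&(C[...,0]<.56)
    P=C[m]; 
    m2=P[:,1]>-.285
    for Q in (P,):
        print(n,"handle",len(Q),cv2.minAreaRect(Q[:,:2].astype(np.float32)),np.median(Q[:,2]))
E
python3 m.py
python3 - <<'E'
import cv2,numpy as np
a=cv2.imread('pics/top0.png'); s=cv2.imread('pics/side0.png')
f=lambda c:cv2.resize(c,(400,300),interpolation=cv2.INTER_CUBIC)
cv2.imwrite('pics/crop.png',np.vstack([np.hstack([f(a[165:285,110:270]),f(a[210:300,330:450])]),np.hstack([f(s[250:370,85:285]),f(s[150:240,350:470])])]))
E
```

```text
top blue 60 c [ 0.7271 -0.2874] r 0.0117 z [0.1074 0.1098 0.114 ] med [ 0.7272 -0.2876]
top blue 1907 c [0.5991 0.1787] r 0.0777 z [0.0158 0.0194 0.0232] med [0.5956 0.1755]
top blue 1077 c [0.4269 0.1995] r 0.0575 z [0.011  0.0144 0.0182] med [0.4259 0.1967]
top white 137 c [ 0.729  -0.2889] r 0.0265 z [0.0706 0.0795 0.0881] med [ 0.7176 -0.2784]
top white 2316 c [ 0.5974 -0.0348] r 0.1327 z [0.0042 0.0063 0.071 ] med [ 0.5951 -0.0382]
top white 84 c [0.6031 0.1831] r 0.0213 z [0.0565 0.0597 0.0642] med [0.5989 0.1779]
top white 515 c [ 0.398  -0.2882] r 0.0636 z [0.008  0.0149 0.0206] med [ 0.4183 -0.3042]
top white 44 c [0.4274 0.1986] r 0.0109 z [0.0406 0.044  0.0472] med [0.4278 0.1978]
top white 607 c [ 0.3813 -0.2831] r 0.0648 z [0.008  0.0147 0.022 ] med [ 0.3592 -0.2795]
top green 201 c [0.5898 0.3653] r 0.0544 z [0.0471 0.0636 0.0684] med [0.5806 0.3353]
top red 58 c [0.6105 0.3536] r 0.0129 z [0.03   0.0358 0.0395] med [0.6095 0.3513]
top red 58 c [0.5947 0.393 ] r 0.0187 z [0.0295 0.0358 0.0405] med [0.5919 0.3867]
top red 57 c [0.5711 0.356 ] r 0.0133 z [0.0307 0.035  0.
[... 2046 characters left out ...]

side green 37 c [0.5535 0.4047] r 0.0105 z [0.0496 0.0545 0.0593] med [0.5538 0.4058]
side red 73 c [0.605  0.3577] r 0.0127 z [0.0229 0.0288 0.033 ] med [0.6001 0.359 ]
side red 20 c [0.5831 0.3855] r 0.0055 z [0.0278 0.0316 0.034 ] med [0.5841 0.3837]
side yellow 38 c [ 0.4048 -0.0217] r 0.0159 z [0.0535 0.0574 0.06  ] med [ 0.3981 -0.0137]
side bar 161 c [ 0.3864 -0.2855] r 0.0718 z [0.0938 0.1038 0.1094] med [ 0.3882 -0.276 ]
side bin 1383 ((1.2982571125030518, 0.0010246038436889648), (0.2674882709980011, 1.6351368427276611), 89.51081085205078)
side handle 249 ((0.39268067479133606, -0.27973735332489014), (0.12850208580493927, 0.015146992169320583), 72.4830093383789) 0.10779086742965126
```

View pics/crop.png

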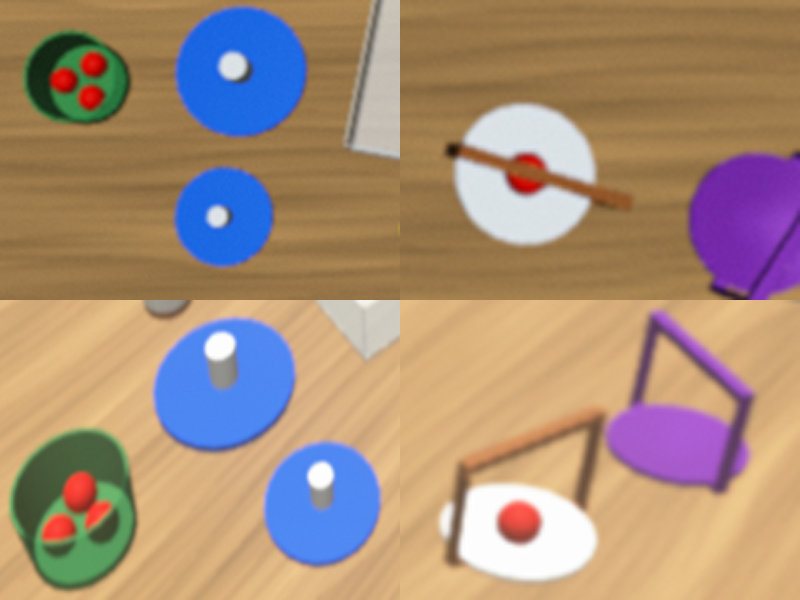

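The crop confirms it: the small blue cover has the thinner knob, and the white dish has the wooden bar with the tomato under it. Next I get precise tub and bin fits.

```bash
cat > m2.py <<'E'
from h import *
from scipy.optimize import least_squares
from scipy.spatial.transform import Rotation as R
for n in("top","side"):
    C=np.load(n+"_c.npy"); z=C[...,2]
    m=(z>.058)&(z<.069)&(np.hypot(C[...,0]-.59,C[...,1]-.365)<.08); P=C[m][:,:2]
    s=least_squares(lambda p:np.hypot(P[:,0]-p[0],P[:,1]-p[1])-p[2],[.59,.365,.052],loss='soft_l1',f_scale=.002)
    print(n,"tub",len(P),s.x, cv2.minEnclosingCircle(P.astype(np.float32)))
    m=(z>.06)&(z<.076)&(np.hypot(C[...,0]-.5975,C[...,1]+.035)<.15); P=C[m][:,:2]
    print("bin",len(P),cv2.minAreaRect(P.astype(np.float32)))
    m=(z>.10)&(z<.116)&(np.hypot(C[...,0]-.384,C[...,1]+.286)<.085); P=C[m][:,:2]
    d=P-P.mean(0); v=np.linalg.svd(d)[2][0]; t=d@v
    print("bar",len(P),P.mean(0)+v*(t.max()+t.min())/2,t.max()-t.min(),np.degrees(np.arctan2(v[1],v[0])))
o=get_obs(); print(R.from_rotvec(o['orientation']).as_matrix().round(3))
E
python3 m2.py
```

```text
top tub 217 [0.58898938 0.36485912 0.05143971] ((0.5884959697723389, 0.36637166142463684), 0.055053044110536575)
bin 420 ((0.5958178639411926, -0.04101158678531647), (0.14041505753993988, 0.22034266591072083), 78.0676040649414)
bar 249 [ 0.38730076 -0.29099604] 0.1411391213455857 -108.57442140593908
side tub 543 [0.59069026 0.36953417 0.05158876] ((0.5925979614257812, 0.3702865242958069), 0.05570138618350029)
bin 760 ((0.5980393886566162, -0.03727993369102478), (0.14177890121936798, 0.22360457479953766), 77.72663116455078)
bar 257 [ 0.38817054 -0.28564238] 0.14246576747438938 71.23359924350825
[[ 0.939  0.343 -0.001]
 [ 0.343 -0.939  0.002]
 [-0.    -0.002 -1.   ]]
```

Emit:
drive_tool --rows '[{"offset": [1, -1, 0], "rotation": [0, 0, -0.449], "claw": 1}, {"offset": [1, -1, 0], "rotation": [0, 0, -0.449], "claw": 1}, {"offset": [1, -1, 0], "rotation": [0, 0, -0.449], "claw": 1}, {"offset": [1, -1, 0], "rotation": [0, 0, -0.449], "claw": 1}, {"offset": [1, -1, 0], "rotation": [0, 0, -0.449], "claw": 1}, {"offset": [1, -1, 0], "rotation": [0, 0, -0.449], "claw": 1}, {"offset": [1, -1, 0], "rotation": [0, 0, -0.449], "claw": 1}, {"offset": [1, -1, 0], "rotation": [0, 0, -0.449], "claw": 1}, {"offset": [1, -1, 0], "rotation": [0, 0, -0.449], "claw": 1}]'

```text
clock: 0.85
tcp_pos: [0.3205, -0.4419, 0.2074]
orientation: [-2.552, -1.832, 0.0]
contact_force: [0.3, -1.0, 1.3]
grip_width: 0.0853
gripper_force: 0.0
```

Emit:
drive_tool --rows '[{"offset": [1, 0.6, 0], "rotation": [0, 0, 0], "claw": 1}, {"offset": [1, 0.6, 0], "rotation": [0, 0, 0], "claw": 1}, {"offset": [1, 0.6, 0], "rotation": [0, 0, 0], "claw": 1}, {"offset": [1, 0.6, 0], "rotation": [0, 0, 0], "claw": 1}, {"offset": [1, 0.6, 0], "rotation": [0, 0, 0], "claw": 1}]'

```text
clock: 1.27
tcp_pos: [0.4596, -0.3222, 0.2078]
orientation: [-2.546, -1.841, -0.007]
contact_force: [0.6, 1.1, 0.5]
grip_width: 0.0853
gripper_force: 0.0
```

Emit:
drive_tool --rows '[{"offset": [1, 0, 0], "rotation": [0, 0, 0], "claw": 1}, {"offset": [1, 0, 0], "rotation": [0, 0, 0], "claw": 1}, {"offset": [1, 0, 0], "rotation": [0, 0, 0], "claw": 1}, {"offset": [1, 0, 0], "rotation": [0, 0, 0], "claw": 1}]'

```text
clock: 1.6
tcp_pos: [0.5026, -0.1818, 0.2075]
orientation: [-2.55, -1.834, -0.002]
contact_force: [-0.1, -1.0, -1.3]
grip_width: 0.0852
gripper_force: 0.0
```

Emit:
drive_tool --rows '[{"offset": [1, -0.4, 0], "rotation": [0, 0, 0], "claw": 1}, {"offset": [1, -0.4, 0], "rotation": [0, 0, 0], "claw": 1}, {"offset": [1, -0.4, 0], "rotation": [0, 0, 0], "claw": 1}, {"offset": [1, -0.4, 0], "rotation": [0, 0, 0], "claw": 1}, {"offset": [1, -0.4, 0], "rotation": [0, 0, 0], "claw": 1}]'

```text
clock: 2.02
tcp_pos: [0.4918, -0.0168, 0.208]
orientation: [-2.542, -1.842, -0.004]
contact_force: [-0.1, 0.3, 0.8]
grip_width: 0.0852
gripper_force: 0.0
```

Emit:
drive_tool --rows '[{"offset": [1, -0.5, 0], "rotation": [0, 0, 0], "claw": 1}, {"offset": [1, -0.5, 0], "rotation": [0, 0, 0], "claw": 1}, {"offset": [1, -0.5, 0], "rotation": [0, 0, 0], "claw": 1}, {"offset": [1, -0.5, 0], "rotation": [0, 0, 0], "claw": 1}, {"offset": [1, -0.5, 0], "rotation": [0, 0, 0], "claw": 1}]'

```text
clock: 2.43
tcp_pos: [0.4672, 0.1497, 0.2083]
orientation: [-2.541, -1.842, -0.005]
contact_force: [1.1, -0.1, 1.1]
grip_width: 0.0859
gripper_force: 0.0
```

```bash
cat >> h.py <<'E'
from scipy.spatial.transform import Rotation as Rt
def off(target):
    o=get_obs(); return (Rt.from_rotvec(o['orientation']).as_matrix().T@(np.array(target)-o['tcp_pos'])/.15).round(3)
E
python3 - <<'E'
from h import *
f=grab_frame("wrist"); save(f,"w1.png"); C=cloud(f); F=f["frame"].astype(int)
z=C[...,2]; m=(z>.038)&(z<.05)&(F.min(-1)>110)&(np.hypot(C[...,0]-.427,C[...,1]-.198)<.03)
P=C[m]; print("knob",len(P),P[:,:2].mean(0) if len(P) else 0,cv2.minEnclosingCircle(P[:,:2].astype(np.float32)) if len(P) else 0)
m=(F[...,2]>150)&(F[...,0]<100)&(z>0)&(z<.03)&(np.hypot(C[...,0]-.427,C[...,1]-.198)<.065); P=C[m];print("disc",len(P),cv2.minEnclosingCircle(P[:,:2].astype(np.float32)) if len(P) else 0,np.median(P[:,2]))
print(get_obs()['tcp_pos'],off([.427,.198,.12]))
E
```

```text
knob 537 [0.42899797 0.20061701] ((0.42876264452934265, 0.20035159587860107), 0.011695075780153275)
disc 10700 ((0.4268174171447754, 0.19908377528190613), 0.059482261538505554) 0.014757794842664991
[0.46803754 0.14575447 0.2078801 ] [ 0.244 -0.369  0.587]
```

View pics/w1.png

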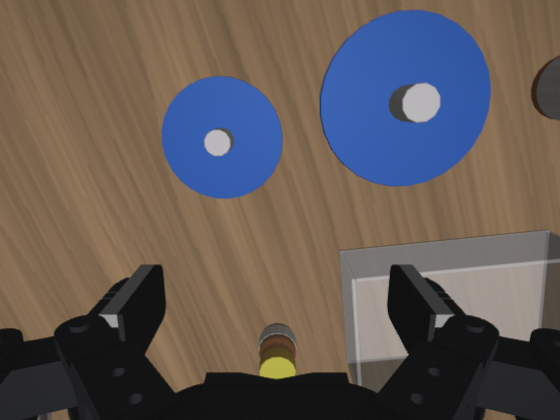

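The small cover is at (222,137) with its knob at (217,142). The larger cover is at (405,98), and the bin and spice jar are below. I move above the knob and then straight down.

Emit:
drive_tool --rows '[{"offset": [0.257, -0.368, 0], "rotation": [0, 0, 0], "claw": 1}, {"offset": [0.257, -0.368, 0.2], "rotation": [0, 0, 0], "claw": 1}, {"offset": [0.257, -0.368, 0.4], "rotation": [0, 0, 0], "claw": 1}, {"offset": [0.257, -0.368, 0.6], "rotation": [0, 0, 0], "claw": 1}, {"offset": [0.257, -0.368, 0.8], "rotation": [0, 0, 0], "claw": 0.7}, {"offset": [0.257, -0.368, 0.8], "rotation": [0, 0, 0], "claw": 0.7}, {"offset": [0.257, -0.368, 0.8], "rotation": [0, 0, 0], "claw": 0.7}, {"offset": [0.257, -0.368, 0.8], "rotation": [0, 0, 0], "claw": 0.7}]'

```text
clock: 3.15
tcp_pos: [0.4298, 0.1951, 0.0887]
orientation: [2.552, 1.832, 0.002]
contact_force: [-0.1, 0.5, -0.6]
grip_width: 0.0599
gripper_force: 0.0
```

```bash
python3 -c "
from h import *
print(get_obs()['tcp_pos'],off([.428,.2,.0205]))
f=grab_frame('wrist');C=cloud(f);F=f['frame'].astype(int);z=C[...,2]
m=(z>.038)&(z<.05)&(F.min(-1)>110)&(np.hypot(C[...,0]-.427,C[...,1]-.198)<.03);P=C[m]
print(len(P),cv2.minEnclosingCircle(P[:,:2].astype(np.float32)) if len(P) else 0)"
```

```text
[0.42977346 0.19512972 0.08874042] [ 0.027 -0.022  0.455]
1140 ((0.42847585678100586, 0.20101527869701385), 0.011795250698924065)
```

Emit:
drive_tool --rows '[{"offset": [0.034, -0.02, 0.15], "rotation": [0, 0, 0], "claw": 0.7}, {"offset": [0.034, -0.02, 0.3], "rotation": [0, 0, 0], "claw": 0.7}, {"offset": [0.034, -0.02, 0.4], "rotation": [0, 0, 0], "claw": 0.7}, {"offset": [0.034, -0.02, 0.45], "rotation": [0, 0, 0], "claw": 0.7}, {"offset": [0.034, -0.02, 0.45], "rotation": [0, 0, 0], "claw": 0.7}, {"offset": [0.034, -0.02, 0.45], "rotation": [0, 0, 0], "claw": 0.7}]'

```text
clock: 3.7
tcp_pos: [0.4283, 0.2016, 0.0212]
orientation: [2.55, 1.834, 0.003]
contact_force: [-0.5, 0.8, 0.5]
grip_width: 0.06
gripper_force: 0.0
```

Emit:
drive_tool --rows '[{"offset": [0, 0, 0], "rotation": [0, 0, 0], "claw": 0.1}, {"offset": [0, 0, 0], "rotation": [0, 0, 0], "claw": 0.1}, {"offset": [0, 0, 0], "rotation": [0, 0, 0], "claw": 0.1}, {"offset": [0, 0, 0], "rotation": [0, 0, 0], "claw": 0.1}, {"offset": [0, 0, 0], "rotation": [0, 0, 0], "claw": 0.1}, {"offset": [0, 0, 0], "rotation": [0, 0, 0], "claw": 0.1}, {"offset": [0, 0, 0], "rotation": [0, 0, 0], "claw": 0.1}]' --force 40

```text
clock: 4.28
tcp_pos: [0.4277, 0.2015, 0.0207]
orientation: [2.549, 1.835, 0.001]
contact_force: [-1.4, 0.3, 6.9]
grip_width: 0.0081
gripper_force: 3.3
```

```bash
python3 -c "
from h import *
a=grab_frame('wrist');save(a,'w2.png');b=grab_frame('side');b['frame']=b['frame'][240:380,160:350]
cv2.imwrite('pics/c2.png',np.hstack([cv2.imread('pics/w2.png')[:,80:480],cv2.resize(cv2.cvtColor(b['frame'],cv2.COLOR_RGB2BGR),(400,300)).copy() if 0 else cv2.copyMakeBorder(cv2.resize(cv2.cvtColor(b['frame'],cv2.COLOR_RGB2BGR),(400,295)),0,125,0,0,0)]))
print(get_obs())"
```

```text
{'clock': 4.3833, 'joints': array([-0.14574997,  0.48428712, -0.51488358,  2.14537982,  0.41449916,
        0.60684134, -1.27965293]), 'qvel': array([ 0.00085368, -0.00020453,  0.00145394,  0.00082003, -0.00031049,
        0.00105414, -0.00165105]), 'tau': array([-1.52685880e-01, -4.28170431e+01, -4.58693281e+00, -1.56517357e+01,
        6.19923114e-02, -3.88980210e-01, -2.78913012e-04]), 'tcp_pos': array([0.42769822, 0.20149701, 0.02065141]), 'orientation': array([2.54942091e+00, 1.83504661e+00, 1.16052481e-03]), 'contact_force': array([-1.31012016, -0.95384195,  6.13228737]), 'moment': array([-0.20730242,  0.2288102 ,  0.00622106]), 'gripper_force': 3.3296893537044525, 'grip_width': 0.008254931423383505}
```

View pics/c2.png

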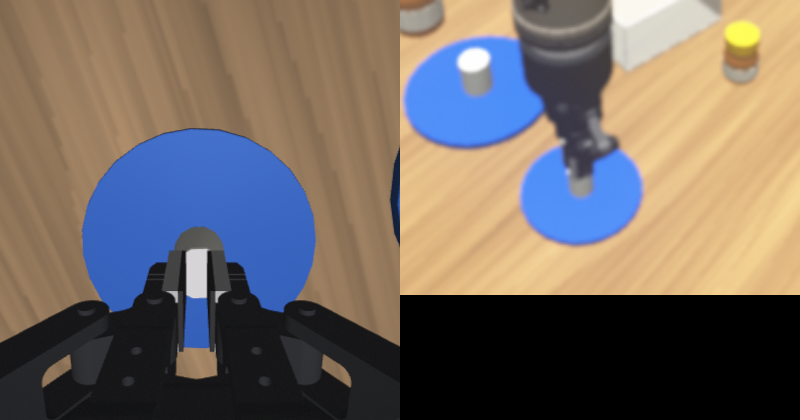

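```bash
python3 -c "
from h import *
for n in('wrist','side'):
  f=grab_frame(n);C=cloud(f);F=f['frame'].astype(int);z=C[...,2]
  m=(np.hypot(C[...,0]-.428,C[...,1]-.201)<.05)&(z>.02)&(z<.15)
  P=C[m];Q=F[m];d=Q.max(-1)<90
  print(n,len(P),d.sum(),np.percentile(P[d,2],[0,1,5,25,50]).round(4) if d.any() else '')
  for lo in np.arange(.02,.09,.006):
    s=P[d&(P[:,2]>lo)&(P[:,2]<=lo+.006)] if True else 0
    if len(s): print(round(lo,3),len(s),s[:,:2].min(0).round(3),s[:,:2].max(0).round(3))
"
```

```text
wrist 50796 48977 [0.02   0.0499 0.0733 0.1015 0.1157]
0.02 129 [0.419 0.208] [0.436 0.213]
0.026 115 [0.419 0.208] [0.434 0.213]
0.032 111 [0.421 0.21 ] [0.433 0.213]
0.038 66 [0.424 0.212] [0.432 0.213]
0.044 71 [0.421 0.192] [0.441 0.216]
0.05 307 [0.414 0.191] [0.446 0.217]
0.056 523 [0.413 0.199] [0.447 0.217]
0.062 536 [0.413 0.191] [0.447 0.217]
0.068 659 [0.413 0.198] [0.447 0.217]
0.074 423 [0.413 0.191] [0.446 0.217]
0.08 973 [0.411 0.19 ] [0.451 0.219]
0.086 1522 [0.399 0.189] [0.465 0.225]
side 597 323 [0.0544 0.0559 0.0616 0.0975 0.1161]
0.05 4 [0.411 0.207] [0.435 0.213]
0.056 13 [0.409 0.205] [0.435 0.215]
0.062 13 [0.409 0.204] [0.414 0.216]
0.068 4 [0.414 0.21 ] [0.435 0.216]
0.074 3 [0.421 0.21 ] [0.435 0.218]
0.08 1 [0.419 0.219] [0.419 0.219]
0.086 12 [0.399 0.201] [0.423 0.226]
```

The pads closed on top of the knob instead of around it: the tips are at about z 0.046, while the reported TCP is 0.021. I lift, open, and measure the real tip position.

Emit:
drive_tool --rows '[{"offset": [0, 0, -0.1], "rotation": [0, 0, 0], "claw": 0.1}, {"offset": [0, 0, -0.3], "rotation": [0, 0, 0], "claw": 0.3}, {"offset": [0, 0, -0.4], "rotation": [0, 0, 0], "claw": 0.3}, {"offset": [0, 0, -0.4], "rotation": [0, 0, 0], "claw": 0.3}, {"offset": [0, 0, -0.4], "rotation": [0, 0, 0], "claw": 0.3}, {"offset": [0, 0, -0.4], "rotation": [0, 0, 0], "claw": 0.3}]'

```text
clock: 4.98
tcp_pos: [0.4269, 0.2008, 0.0795]
orientation: [2.55, 1.835, -0.002]
contact_force: [-0.3, 0.3, -0.8]
grip_width: 0.0256
gripper_force: 0.0
```

```bash
python3 -c "
from h import *
o=get_obs();t=o['tcp_pos'];print(t,o['grip_width'],o['contact_force'])
for n in('wrist','side','top'):
  f=grab_frame(n);C=cloud(f);F=f['frame'].astype(int);z=C[...,2]
  m=(np.hypot(C[...,0]-.428,C[...,1]-.201)<.05)&(z>.06)&(z<.2)&(F.max(-1)<90)
  print(n,m.sum(),np.percentile(C[m][:,2],[0,.5,1,3]).round(4))
  if n=='wrist':
    K=(z>.038)&(z<.05)&(F.min(-1)>110)&(np.hypot(C[...,0]-.427,C[...,1]-.198)<.03)
    print(K.sum(),cv2.minEnclosingCircle(C[K][:,:2].astype(np.float32)))
    B=(F[...,2]>150)&(F[...,0]<100)&(z>0)&(np.hypot(C[...,0]-.427,C[...,1]-.198)<.065);print(np.percentile(z[B],[2,50,98]))
"
```

```text
[0.42687181 0.20082958 0.07946507] 0.025639035528767506 [-0.26024581  0.30385736 -0.84023273]
wrist 46731 [0.1045 0.1118 0.1145 0.1236]
1203 ((0.4285637438297272, 0.201248899102211), 0.011701245792210102)
[0.01347547 0.01482225 0.01613715]
side 409 [0.1031 0.1054 0.1066 0.1125]
top 78 [0.1324 0.1377 0.143  0.147 ]
```

Emit:
drive_tool --rows '[{"offset": [0.006, 0.009, 0], "rotation": [0, 0, 0], "claw": 0.6}, {"offset": [0.006, 0.009, 0], "rotation": [0, 0, 0], "claw": 0.6}, {"offset": [0.006, 0.009, 0.0], "rotation": [0, 0, 0], "claw": 0.6}, {"offset": [0.006, 0.009, 0.15], "rotation": [0, 0, 0], "claw": 0.6}, {"offset": [0.006, 0.009, 0.3], "rotation": [0, 0, 0], "claw": 0.6}, {"offset": [0.006, 0.009, 0.4], "rotation": [0, 0, 0], "claw": 0.6}, {"offset": [0.006, 0.009, 0.48], "rotation": [0, 0, 0], "claw": 0.6}, {"offset": [0.006, 0.009, 0.52], "rotation": [0, 0, 0], "claw": 0.6}, {"offset": [0.006, 0.009, 0.55], "rotation": [0, 0, 0], "claw": 0.6}, {"offset": [0.006, 0.009, 0.55], "rotation": [0, 0, 0], "claw": 0.6}, {"offset": [0.006, 0.009, 0.55], "rotation": [0, 0, 0], "claw": 0.6}]'

```text
clock: 6.05
tcp_pos: [0.4292, 0.202, -0.002]
orientation: [2.55, 1.835, 0.001]
contact_force: [0.7, 0.8, 0.7]
grip_width: 0.0511
gripper_force: 0.0
```

Emit:
drive_tool --rows '[{"offset": [0, 0, 0], "rotation": [0, 0, 0], "claw": 0.15}, {"offset": [0, 0, 0], "rotation": [0, 0, 0], "claw": 0.15}, {"offset": [0, 0, 0], "rotation": [0, 0, 0], "claw": 0.15}, {"offset": [0, 0, 0], "rotation": [0, 0, 0], "claw": 0.15}, {"offset": [0, 0, 0], "rotation": [0, 0, 0], "claw": 0.15}, {"offset": [0, 0, 0], "rotation": [0, 0, 0], "claw": 0.15}]' --force 40

```text
clock: 6.55
tcp_pos: [0.4295, 0.202, -0.0016]
orientation: [2.549, 1.835, 0.002]
contact_force: [-0.9, -0.5, 5.3]
grip_width: 0.0229
gripper_force: 38.9
```

Gripped at the knob width. I lift and then look again.

Emit:
drive_tool --rows '[{"offset": [0, 0, -0.05], "rotation": [0, 0, 0], "claw": 0.15}, {"offset": [0, 0, -0.15], "rotation": [0, 0, 0], "claw": 0.15}, {"offset": [0, 0, -0.3], "rotation": [0, 0, 0], "claw": 0.15}, {"offset": [0, 0, -0.45], "rotation": [0, 0, 0], "claw": 0.15}, {"offset": [0, 0, -0.6], "rotation": [0, 0, 0], "claw": 0.15}, {"offset": [0, 0, -0.75], "rotation": [0, 0, 0], "claw": 0.15}, {"offset": [0, 0, -0.85], "rotation": [0, 0, 0], "claw": 0.15}, {"offset": [0, 0, -0.9], "rotation": [0, 0, 0], "claw": 0.15}, {"offset": [0, 0, -0.9], "rotation": [0, 0, 0], "claw": 0.15}, {"offset": [0, 0, -0.9], "rotation": [0, 0, 0], "claw": 0.15}]'

```text
clock: 7.38
tcp_pos: [0.4287, 0.2014, 0.1325]
orientation: [2.55, 1.835, 0.0]
contact_force: [0.1, -1.2, -1.3]
grip_width: 0.0224
gripper_force: 39.3
```

```bash
cat > cov.py <<'E'
from h import *
t=get_obs()['tcp_pos'];print(t,get_obs()['contact_force'].round(1))
for n in('wrist','side','top'):
    f=grab_frame(n);C=cloud(f);F=f['frame'].astype(int)
    m=(F[...,2]>120)&(F[...,0]<110)&(F[...,2]>F[...,1]+50)&(C[...,2]>.03)&(np.hypot(C[...,0]-t[0],C[...,1]-t[1])<.08)
    P=C[m]
    if len(P)<30: print(n,len(P));continue
    A=np.c_[P[:,:2]-t[:2],np.ones(len(P))];s=np.linalg.lstsq(A,P[:,2],rcond=None)[0]
    print(n,len(P),"tilt",s.round(4),cv2.minEnclosingCircle(P[:,:2].astype(np.float32)))
E
python3 cov.py; python3 -c "
from h import *
print(off([.590,.367,.15]))
f=grab_frame('wrist');C=cloud(f);z=C[...,2];m=(z>.058)&(z<.07)&(np.hypot(C[...,0]-.59,C[...,1]-.367)<.065);P=C[m][:,:2];print(len(P))"
```

```text
[0.42873139 0.20140746 0.13246154] [ 0.1 -1.2 -1.3]
wrist 34222 tilt [0.0218 0.0651 0.1489] ((0.429629921913147, 0.20619717240333557), 0.0637081041932106)
side 1927 tilt [-0.0116 -0.0004  0.1472] ((0.4280621111392975, 0.2029566913843155), 0.05894974619150162)
top 831 tilt [0.0299 0.0786 0.1522] ((0.4253113567829132, 0.19726793467998505), 0.057464271783828735)
[ 1.39   0.673 -0.127]
0
```

Emit:
drive_tool --rows '[{"offset": [0.1, 0.05, 0], "rotation": [0, 0, 0], "claw": 0.15}, {"offset": [0.25, 0.12, 0], "rotation": [0, 0, 0], "claw": 0.15}, {"offset": [0.4, 0.19, 0], "rotation": [0, 0, 0], "claw": 0.15}, {"offset": [0.55, 0.27, 0], "rotation": [0, 0, 0], "claw": 0.15}, {"offset": [0.7, 0.34, 0], "rotation": [0, 0, 0], "claw": 0.15}, {"offset": [0.85, 0.41, 0], "rotation": [0, 0, 0], "claw": 0.15}, {"offset": [0.95, 0.46, 0], "rotation": [0, 0, 0], "claw": 0.15}, {"offset": [1, 0.48, 0], "rotation": [0, 0, 0], "claw": 0.15}, {"offset": [1, 0.48, 0], "rotation": [0, 0, 0], "claw": 0.15}]'

```text
clock: 8.33
tcp_pos: [0.5448, 0.3224, 0.1315]
orientation: [-2.548, -1.836, 0.001]
contact_force: [-0.7, -0.0, -1.5]
grip_width: 0.0224
gripper_force: 39.3
```

```bash
cat > tub.py <<'E'
from h import *
from scipy.optimize import least_squares
f=grab_frame('wrist');C=cloud(f);z=C[...,2];m=(z>.059)&(z<.069)&(np.hypot(C[...,0]-.59,C[...,1]-.367)<.065);P=C[m][:,:2]
print(len(P))
if len(P)>50:
    s=least_squares(lambda p:np.hypot(P[:,0]-p[0],P[:,1]-p[1])-.052,[.59,.367],loss='soft_l1',f_scale=.002);print(s.x,s.cost)
    print(P.min(0),P.max(0))
print(get_obs()['tcp_pos'],off([.590,.367,.13]))
E
python3 tub.py
```

```text
3411
[0.59121891 0.36745189] 0.0030194198133556825
[0.53947706 0.32037292] [0.64588948 0.42181935]
[0.54404265 0.32118602 0.13151602] [0.387 0.194 0.009]
```

Emit:
drive_tool --rows '[{"offset": [0.1, 0.05, 0], "rotation": [0, 0, 0], "claw": 0.15}, {"offset": [0.25, 0.13, 0], "rotation": [0, 0, 0], "claw": 0.15}, {"offset": [0.35, 0.18, 0], "rotation": [0, 0, 0], "claw": 0.15}, {"offset": [0.394, 0.202, 0], "rotation": [0, 0, 0], "claw": 0.15}, {"offset": [0.394, 0.202, 0.1], "rotation": [0, 0, 0], "claw": 0.15}, {"offset": [0.394, 0.202, 0.2], "rotation": [0, 0, 0], "claw": 0.15}, {"offset": [0.394, 0.202, 0.28], "rotation": [0, 0, 0], "claw": 0.15}, {"offset": [0.394, 0.202, 0.34], "rotation": [0, 0, 0], "claw": 0.15}, {"offset": [0.394, 0.202, 0.34], "rotation": [0, 0, 0], "claw": 0.15}, {"offset": [0.394, 0.202, 0.34], "rotation": [0, 0, 0], "claw": 0.15}]'

```text
clock: 9.22
tcp_pos: [0.5915, 0.3666, 0.0805]
orientation: [2.55, 1.835, -0.003]
contact_force: [-0.3, 0.7, -0.4]
grip_width: 0.0229
gripper_force: 39.3
```

```bash
python3 cov.py; python3 tub.py; python3 -c "
from h import *
b=grab_frame('side')['frame'][230:380,50:250];c=grab_frame('top')['frame'][130:270,80:240]
g=lambda x:cv2.resize(x,(400,300),interpolation=cv2.INTER_CUBIC)
cv2.imwrite('pics/c3.png',cv2.cvtColor(np.hstack([g(b),g(c)]),cv2.COLOR_RGB2BGR))"
```

```text
[0.59148342 0.36663943 0.08051415] [-0.3  0.7 -0.4]
wrist 34090 tilt [0.0122 0.0352 0.0969] ((0.5927331447601318, 0.3713266849517822), 0.06397540867328644)
side 2067 tilt [-0.024   0.0142  0.0966] ((0.5856603980064392, 0.3693082332611084), 0.060573723167181015)
top 656 tilt [-0.0048  0.0208  0.1013] ((0.5918512344360352, 0.3526441752910614), 0.05522053316235542)
0
[0.59268027 0.36791674 0.08252385] [-0.011 -0.015 -0.317]
```

View pics/c3.png

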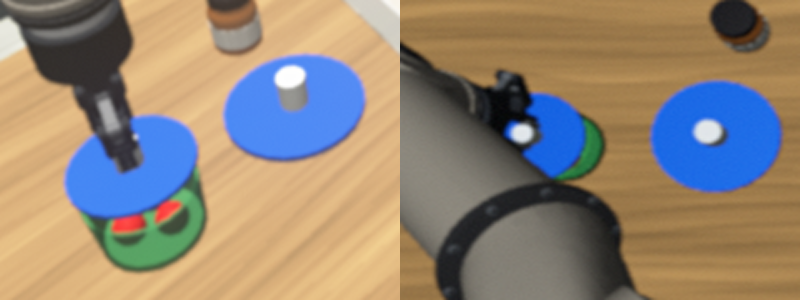

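The side crop shows the cover held level over the tub, with the green tub wall at (145,230) below it. The top crop's green crescent matches parallax. I lower gently.

Emit:
drive_tool --rows '[{"offset": [0, 0, 0.04], "rotation": [0, 0, 0], "claw": 0.15}, {"offset": [0, 0, 0.08], "rotation": [0, 0, 0], "claw": 0.15}, {"offset": [0, 0, 0.11], "rotation": [0, 0, 0], "claw": 0.15}, {"offset": [0, 0, 0.14], "rotation": [0, 0, 0], "claw": 0.15}, {"offset": [0, 0, 0.155], "rotation": [0, 0, 0], "claw": 0.15}, {"offset": [0, 0, 0.155], "rotation": [0, 0, 0], "claw": 0.15}]'

```text
clock: 10.02
tcp_pos: [0.5918, 0.3672, 0.0573]
orientation: [-2.55, -1.835, 0.002]
contact_force: [-0.6, -0.5, -0.2]
grip_width: 0.0226
gripper_force: 39.3
```

Emit:
drive_tool --rows '[{"offset": [0, 0, 0.005], "rotation": [0, 0, 0], "claw": 0.15}, {"offset": [0, 0, 0.01], "rotation": [0, 0, 0], "claw": 0.15}, {"offset": [0, 0, 0.01], "rotation": [0, 0, 0], "claw": 0.15}, {"offset": [0, 0, 0.01], "rotation": [0, 0, 0], "claw": 0.15}]'

```text
clock: 10.35
tcp_pos: [0.5923, 0.3676, 0.057]
orientation: [2.55, 1.835, 0.0]
contact_force: [0.4, 0.3, -0.6]
grip_width: 0.0224
gripper_force: 39.3
```

```bash
python3 cov.py
```

```text
[0.59234224 0.36764555 0.05704769] [ 0.4  0.3 -0.6]
wrist 34071 tilt [0.0145 0.0415 0.0734] ((0.5936794281005859, 0.3721684217453003), 0.06374277919530869)
side 2035 tilt [-0.0451  0.0235  0.0722] ((0.5858985185623169, 0.3687702715396881), 0.06024658679962158)
top 595 tilt [-0.0093  0.0032  0.0762] ((0.5936388969421387, 0.34820643067359924), 0.053251370787620544)
```

Emit:
drive_tool --rows '[{"offset": [0, 0, 0.006], "rotation": [0, 0, 0], "claw": 0.15}, {"offset": [0, 0, 0.01], "rotation": [0, 0, 0], "claw": 0.15}, {"offset": [0, 0, 0.01], "rotation": [0, 0, 0], "claw": 0.15}, {"offset": [0, 0, 0.01], "rotation": [0, 0, 0], "claw": 0.15}]'

```text
clock: 10.83
tcp_pos: [0.5924, 0.3676, 0.0557]
orientation: [2.55, 1.835, 0.001]
contact_force: [-0.7, -1.0, 4.2]
grip_width: 0.0228
gripper_force: 39.8
```

Emit:
drive_tool --rows '[{"offset": [0, 0, 0.006], "rotation": [0, 0, 0], "claw": 0.15}, {"offset": [0, 0, 0.01], "rotation": [0, 0, 0], "claw": 0.15}, {"offset": [0, 0, 0.01], "rotation": [0, 0, 0], "claw": 0.15}, {"offset": [0, 0, 0.01], "rotation": [0, 0, 0], "claw": 0.15}]'

```text
clock: 11.17
tcp_pos: [0.5924, 0.3676, 0.0557]
orientation: [2.549, 1.835, 0.001]
contact_force: [-4.3, -4.4, 13.5]
grip_width: 0.0227
gripper_force: 40.7
```

It is seated, with contact at the expected height. I release and retreat.

Emit:
drive_tool --rows '[{"offset": [0, 0, -0.01], "rotation": [0, 0, 0], "claw": 0.15}, {"offset": [0, 0, -0.01], "rotation": [0, 0, 0], "claw": 0.2}, {"offset": [0, 0, -0.01], "rotation": [0, 0, 0], "claw": 0.35}, {"offset": [0, 0, -0.01], "rotation": [0, 0, 0], "claw": 0.5}, {"offset": [0, 0, -0.01], "rotation": [0, 0, 0], "claw": 0.5}, {"offset": [0, 0, -0.01], "rotation": [0, 0, 0], "claw": 0.5}, {"offset": [0, 0, -0.1], "rotation": [0, 0, 0], "claw": 0.5}, {"offset": [0, 0, -0.25], "rotation": [0, 0, 0], "claw": 0.5}, {"offset": [0, 0, -0.4], "rotation": [0, 0, 0], "claw": 0.5}, {"offset": [0, 0, -0.6], "rotation": [0, 0, 0], "claw": 0.5}, {"offset": [0, 0, -0.8], "rotation": [0, 0, 0], "claw": 0.5}, {"offset": [0, 0, -1], "rotation": [0, 0, 0], "claw": 0.5}, {"offset": [0, 0, -1], "rotation": [0, 0, 0], "claw": 0.5}]'

```text
clock: 12.25
tcp_pos: [0.5948, 0.3704, 0.2125]
orientation: [-2.55, -1.835, -0.018]
contact_force: [0.9, 0.6, 1.3]
grip_width: 0.043
gripper_force: 0.0
```

```bash
python3 cov.py; python3 -c "
from h import *
b=grab_frame('side')['frame'][230:380,50:250];f=grab_frame('wrist')
g=lambda x:cv2.resize(x,(400,300),interpolation=cv2.INTER_CUBIC)
cv2.imwrite('pics/c4.png',cv2.cvtColor(np.hstack([g(b),g(f['frame'])]),cv2.COLOR_RGB2BGR))
print(off([.45,0.1,.2]))"
```

```text
[0.59481001 0.3704145  0.21247243] [0.9 0.6 1.3]
wrist 13241 tilt [0.0406 0.1044 0.0738] ((0.5929169058799744, 0.3736005127429962), 0.0645054504275322)
side 2119 tilt [0.0051 0.0007 0.0706] ((0.589506983757019, 0.368624746799469), 0.05763481557369232)
top 1148 tilt [-0.0013 -0.0009  0.0719] ((0.5895939469337463, 0.3644634187221527), 0.058499306440353394)
[-1.987 -0.331  0.022]
```

View pics/c4.png

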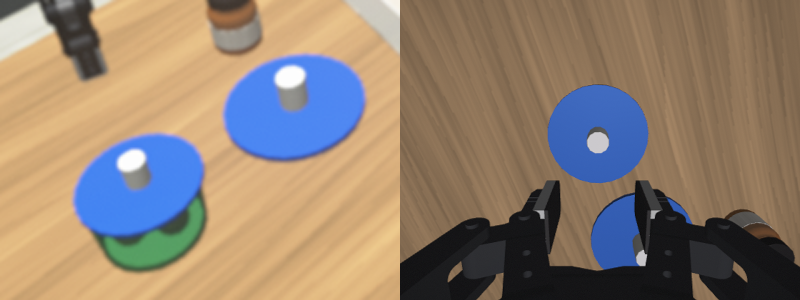

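The cover sits level on the tub (side crop (140,185)), with its disc top at about 0.071. Next I go to the dish along tool -x.

Emit:
drive_tool --rows '[{"offset": [-1, 0.02, 0], "rotation": [0, 0, 0], "claw": 0.6}, {"offset": [-1, 0.02, 0], "rotation": [0, 0, 0], "claw": 0.6}, {"offset": [-1, 0.02, 0], "rotation": [0, 0, 0], "claw": 0.6}, {"offset": [-1, 0.02, 0], "rotation": [0, 0, 0], "claw": 0.6}]'

```text
clock: 12.83
tcp_pos: [0.5459, 0.2191, 0.2019]
orientation: [2.552, 1.831, -0.008]
contact_force: [0.7, -0.1, 0.1]
grip_width: 0.0516
gripper_force: 0.0
```

Emit:
drive_tool --rows '[{"offset": [-1, 0.02, 0], "rotation": [0, 0, 0], "claw": 0.6}, {"offset": [-1, 0.02, 0], "rotation": [0, 0, 0], "claw": 0.6}, {"offset": [-1, 0.02, 0], "rotation": [0, 0, 0], "claw": 0.6}, {"offset": [-1, 0.02, 0], "rotation": [0, 0, 0], "claw": 0.6}]'

```text
clock: 13.17
tcp_pos: [0.5004, 0.0761, 0.2023]
orientation: [2.553, 1.83, -0.007]
contact_force: [-0.4, 0.1, 0.2]
grip_width: 0.051
gripper_force: 0.0
```

Emit:
drive_tool --rows '[{"offset": [-1, 0.02, 0], "rotation": [0, 0, 0], "claw": 0.6}, {"offset": [-1, 0.02, 0], "rotation": [0, 0, 0], "claw": 0.6}, {"offset": [-1, 0.02, 0], "rotation": [0, 0, 0], "claw": 0.6}, {"offset": [-1, 0.02, 0], "rotation": [0, 0, 0], "claw": 0.6}]'

```text
clock: 13.5
tcp_pos: [0.4552, -0.0665, 0.2027]
orientation: [-2.553, -1.829, 0.005]
contact_force: [-0.0, 0.1, -0.9]
grip_width: 0.0513
gripper_force: 0.0
```

Emit:
drive_tool --rows '[{"offset": [-1, 0.02, 0], "rotation": [0, 0, 0], "claw": 0.6}, {"offset": [-1, 0.02, 0], "rotation": [0, 0, 0], "claw": 0.6}, {"offset": [-1, 0.02, 0], "rotation": [0, 0, 0], "claw": 0.6}, {"offset": [-1, 0.02, 0], "rotation": [0, 0, 0], "claw": 0.6}, {"offset": [-1, 0.02, 0], "rotation": [0, 0, 0], "claw": 0.6}, {"offset": [-1, 0.02, 0], "rotation": [0, 0, 0], "claw": 0.6}, {"offset": [-1, 0.02, 0], "rotation": [0, 0, 0], "claw": 0.6}]'

```text
clock: 14.08
tcp_pos: [0.4129, -0.2043, 0.2032]
orientation: [-2.548, -1.835, 0.0]
contact_force: [0.5, 0.4, -0.6]
grip_width: 0.0512
gripper_force: 0.0
```

```bash
cat > bar.py <<'E'
from h import *
o=get_obs();print(o['tcp_pos'],Rt.from_rotvec(o['orientation']).as_matrix().round(3).tolist())
for n in("wrist","top","side"):
    f=grab_frame(n);C=cloud(f);F=f['frame'].astype(int);z=C[...,2]
    m=(z>.10)&(z<.116)&(np.hypot(C[...,0]-.387,C[...,1]+.288)<.085)&(F[...,0]>F[...,2]+25); P=C[m][:,:2]
    if len(P)>30:
        d=P-P.mean(0); v=np.linalg.svd(d,full_matrices=False)[2][0]; t=d@v
        print(n,len(P),P.mean(0)+v*(t.max()+t.min())/2,t.max()-t.min(),np.degrees(np.arctan2(v[1],v[0])))
    m=(F[...,0]>120)&(F[...,1]<70)&(F[...,2]<70)&(z>.02)&(z<.05)&(np.hypot(C[...,0]-.387,C[...,1]+.288)<.05); P=C[m]
    if len(P)>15:
        s=np.linalg.lstsq(np.c_[2*P,np.ones(len(P))],(P**2).sum(1),rcond=None)[0];print("tomato",len(P),s[:3],P.mean(0))
print(off([.388,-.288,.15]))
E
python3 bar.py
```

```text
[ 0.41294903 -0.20430725  0.2031726 ] [[0.317, 0.948, -0.001], [0.948, -0.317, 0.001], [0.001, -0.001, -1.0]]
wrist 2404 [ 0.39066764 -0.28476381] 0.1339259108124901 -108.46065887551842
tomato 363 [ 0.38969688 -0.28902025  0.02704039] [ 0.38959951 -0.28641751  0.03890987]
side 259 [ 0.3876786 -0.2865586] 0.1434626565969688 71.53299414165643
[-0.587  0.015  0.357]
```

Emit:
drive_tool --rows '[{"offset": [-0.25, 0.01, 0], "rotation": [0, 0, 0], "claw": 0.6}, {"offset": [-0.45, 0.02, 0], "rotation": [0, 0, 0], "claw": 0.6}, {"offset": [-0.574, 0.02, 0.1], "rotation": [0, 0, 0], "claw": 0.6}, {"offset": [-0.574, 0.02, 0.3], "rotation": [0, 0, 0], "claw": 0.6}, {"offset": [-0.574, 0.02, 0.5], "rotation": [0, 0, 0], "claw": 0.6}, {"offset": [-0.574, 0.02, 0.5], "rotation": [0, 0, 0], "claw": 0.6}, {"offset": [-0.574, 0.02, 0.5], "rotation": [0, 0, 0], "claw": 0.6}, {"offset": [-0.574, 0.02, 0.5], "rotation": [0, 0, 0], "claw": 0.6}]'

```text
clock: 14.9
tcp_pos: [0.3899, -0.2874, 0.1301]
orientation: [2.547, 1.837, 0.001]
contact_force: [0.5, 0.8, 1.6]
grip_width: 0.051
gripper_force: 0.0
```

```bash
python3 bar.py; python3 -c "
from h import *
b=grab_frame('side')['frame'][140:260,330:490];f=grab_frame('wrist')
g=lambda x:cv2.resize(x,(400,300),interpolation=cv2.INTER_CUBIC)
cv2.imwrite('pics/c5.png',cv2.cvtColor(np.hstack([g(b),g(f['frame'])]),cv2.COLOR_RGB2BGR))"
```

```text
[ 0.38992733 -0.28742695  0.13008505] [[0.316, 0.949, 0.001], [0.949, -0.316, -0.0], [-0.0, 0.001, -1.0]]
wrist 5677 [ 0.38925472 -0.28888255] 0.1413350393572657 -108.46389169654664
tomato 571 [ 0.38940537 -0.28909081  0.02724735] [ 0.39123943 -0.28820394  0.03883147]
top 108 [ 0.39975483 -0.2547715 ] 0.06530608715345068 -109.69688759652408
tomato 45 [ 0.38820098 -0.28941598  0.03140035] [ 0.38678899 -0.28601687  0.03901712]
side 257 [ 0.38789806 -0.28630581] 0.1439847910659541 71.33689818077903
[-0.004 -0.013 -0.129]
```

View pics/c5.png

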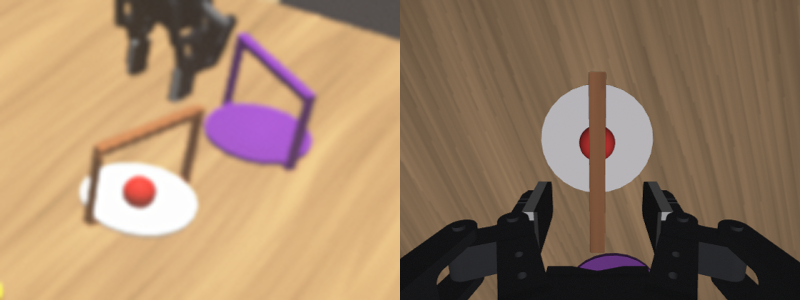

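The fingers straddle the wooden bar: in the wrist crop the bar is at (597,160) and the tomato under it at (597,142). I descend and grip.

Emit:
drive_tool --rows '[{"offset": [-0.006, -0.006, 0.12], "rotation": [0, 0, 0], "claw": 0.6}, {"offset": [-0.006, -0.006, 0.24], "rotation": [0, 0, 0], "claw": 0.6}, {"offset": [-0.006, -0.006, 0.34], "rotation": [0, 0, 0], "claw": 0.6}, {"offset": [-0.006, -0.006, 0.41], "rotation": [0, 0, 0], "claw": 0.6}, {"offset": [-0.006, -0.006, 0.44], "rotation": [0, 0, 0], "claw": 0.6}, {"offset": [-0.006, -0.006, 0.44], "rotation": [0, 0, 0], "claw": 0.6}, {"offset": [-0.006, -0.006, 0.44], "rotation": [0, 0, 0], "claw": 0.5}, {"offset": [-0.006, -0.006, 0.44], "rotation": [0, 0, 0], "claw": 0.4}, {"offset": [-0.006, -0.006, 0.44], "rotation": [0, 0, 0], "claw": 0.3}, {"offset": [-0.006, -0.006, 0.44], "rotation": [0, 0, 0], "claw": 0.25}, {"offset": [-0.006, -0.006, 0.44], "rotation": [0, 0, 0], "claw": 0.2}, {"offset": [-0.006, -0.006, 0.44], "rotation": [0, 0, 0], "claw": 0.17}]' --force 30

```text
clock: 16.15
tcp_pos: [0.388, -0.2886, 0.0632]
orientation: [2.549, 1.835, 0.001]
contact_force: [1.5, -0.9, -0.9]
grip_width: 0.0148
gripper_force: 0.5
```

```bash
python3 bar.py
```

```text
[ 0.38800365 -0.28863617  0.0632198 ] [[0.317, 0.948, 0.001], [0.948, -0.317, -0.001], [-0.0, 0.001, -1.0]]
wrist 9806 [ 0.39488475 -0.27081835] 0.1037050550140006 -108.47324061273189
tomato 801 [ 0.38926339 -0.28893895  0.02707676] [ 0.3901091  -0.28722527  0.03852868]
top 81 [ 0.40194647 -0.24839334] 0.05165800346917725 -109.07120727073219
tomato 19 [ 0.38832606 -0.28687922  0.03129853] [ 0.38831805 -0.2797745   0.03643919]
side 164 [ 0.38833146 -0.28650765] 0.14281212104196306 71.6716975772469
[ 0.004 -0.002 -0.579]
```

Emit:
drive_tool --rows '[{"offset": [0, 0, 0], "rotation": [0, 0, 0], "claw": 0.155}, {"offset": [0, 0, 0], "rotation": [0, 0, 0], "claw": 0.14}, {"offset": [0, 0, 0], "rotation": [0, 0, 0], "claw": 0.12}, {"offset": [0, 0, 0], "rotation": [0, 0, 0], "claw": 0.08}, {"offset": [0, 0, 0], "rotation": [0, 0, 0], "claw": 0.04}, {"offset": [0, 0, 0], "rotation": [0, 0, 0], "claw": 0}, {"offset": [0, 0, 0], "rotation": [0, 0, 0], "claw": 0}]' --force 70

```text
clock: 16.88
tcp_pos: [0.3882, -0.2887, 0.0632]
orientation: [2.549, 1.835, 0.001]
contact_force: [3.3, -1.7, 4.4]
grip_width: 0.0102
gripper_force: 68.5
```

```bash
python3 bar.py
```

```text
[ 0.38823886 -0.28870671  0.06324012] [[0.317, 0.948, 0.001], [0.948, -0.317, -0.001], [-0.0, 0.001, -1.0]]
wrist 9624 [ 0.39401133 -0.2701803 ] 0.10311756765644337 -108.36415264854169
tomato 786 [ 0.38900378 -0.28889677  0.02739029] [ 0.39278251 -0.28777848  0.03877585]
top 85 [ 0.40063181 -0.24771101] 0.05127413781020876 70.69342538354154
tomato 17 [ 0.38777675 -0.28793106  0.0301754 ] [ 0.38852239 -0.27986307  0.03785738]
side 170 [ 0.38577876 -0.28553596] 0.14407488898647813 69.66867379446462
[ 0.004 -0.002 -0.578]
```

Emit:
drive_tool --rows '[{"offset": [0, 0, -0.015], "rotation": [0, 0, 0], "claw": 0}, {"offset": [0, 0, -0.04], "rotation": [0, 0, 0], "claw": 0}, {"offset": [0, 0, -0.08], "rotation": [0, 0, 0], "claw": 0}, {"offset": [0, 0, -0.13], "rotation": [0, 0, 0], "claw": 0}, {"offset": [0, 0, -0.18], "rotation": [0, 0, 0], "claw": 0}, {"offset": [0, 0, -0.23], "rotation": [0, 0, 0], "claw": 0}, {"offset": [0, 0, -0.28], "rotation": [0, 0, 0], "claw": 0}, {"offset": [0, 0, -0.33], "rotation": [0, 0, 0], "claw": 0}, {"offset": [0, 0, -0.38], "rotation": [0, 0, 0], "claw": 0}, {"offset": [0, 0, -0.43], "rotation": [0, 0, 0], "claw": 0}, {"offset": [0, 0, -0.48], "rotation": [0, 0, 0], "claw": 0}, {"offset": [0, 0, -0.53], "rotation": [0, 0, 0], "claw": 0}, {"offset": [0, 0, -0.58], "rotation": [0, 0, 0], "claw": 0}, {"offset": [0, 0, -0.63], "rotation": [0, 0, 0], "claw": 0}, {"offset": [0, 0, -0.68], "rotation": [0, 0, 0], "claw": 0}, {"offset": [0, 0, -0.72], "rotation": [0, 0, 0], "claw": 0}, {"offset": [0, 0, -0.745], "rotation": [0, 0, 0], "claw": 0}, {"offset": [0, 0, -0.755], "rotation": [0, 0, 0], "claw": 0}, {"offset": [0, 0, -0.76], "rotation": [0, 0, 0], "claw": 0}, {"offset": [0, 0, -0.76], "rotation": [0, 0, 0], "claw": 0}]'

```text
clock: 18.7
tcp_pos: [0.3874, -0.2884, 0.1767]
orientation: [-2.55, -1.835, 0.0]
contact_force: [-0.0, -0.7, -3.9]
grip_width: 0.0105
gripper_force: 68.2
```

```bash
cat > dish.py <<'E'
from h import *
o=get_obs();t=o['tcp_pos'];print(o['clock'],t,Rt.from_rotvec(o['orientation']).as_matrix().round(3).tolist(),o['grip_width'],o['gripper_force'])
for n in("wrist","side","top"):
    f=grab_frame(n);C=cloud(f);F=f['frame'].astype(int);z=C[...,2];d=np.hypot(C[...,0]-t[0],C[...,1]-t[1])
    m=(F[...,0]>120)&(F[...,1]<80)&(F[...,2]<80)&(z<t[2])&(z>.05)&(d<.045); P=C[m]
    if len(P)>15:
        s=np.linalg.lstsq(np.c_[2*P,np.ones(len(P))],(P**2).sum(1),rcond=None)[0];print(n,"tomato",len(P),s[:3].round(4))
    m=(F.min(-1)>140)&(F.max(-1)-F.min(-1)<30)&(z<t[2]-.02)&(z>t[2]-.07)&(d<.08);P=C[m]
    if len(P)>100:
        A=np.c_[P[:,:2]-t[:2],np.ones(len(P))];s=np.linalg.lstsq(A,P[:,2],rcond=None)[0]
        print(n,"dish",len(P),"plane",s.round(4),cv2.minEnclosingCircle(P[:,:2].astype(np.float32)))
    m=(z>t[2]+.03)&(z<t[2]+.055)&(d<.085)&(F[...,0]>F[...,2]+25)&(F[...,0]>F[...,1]+15); P=C[m]
    if len(P)>30:
        p=P.mean(0); v=np.linalg.svd(P-p,full_matrices=False)[2][0]; print(n,"bar",len(P),np.degrees(np.arctan2(v[1],v[0])).round(1),v.round(3))
E
python3 dish.py; python3 -c "
from h import *
b=grab_frame('side')['frame'][60:260,330:560];f=grab_frame('wrist')
g=lambda x:cv2.resize(x,(400,300),interpolation=cv2.INTER_CUBIC)
cv2.imwrite('pics/c6.png',cv2.cvtColor(np.hstack([g(b),g(f['frame'])]),cv2.COLOR_RGB2BGR))"
```

```text
18.7 [ 0.38741495 -0.28836763  0.17674091] [[0.317, 0.948, -0.0], [0.948, -0.317, 0.0], [0.0, -0.0, -1.0]] 0.010536860038234735 68.18891286849976
wrist tomato 783 [ 0.3879 -0.2884  0.1406]
wrist dish 18832 plane [0.0122 0.0124 0.1286] ((0.38762372732162476, -0.2887254059314728), 0.06013527885079384)
wrist bar 9577 -108.4 [-0.316 -0.949  0.001]
side tomato 67 [ 0.385  -0.2802  0.1416]
side dish 804 plane [0.0056 0.0051 0.1268] ((0.38699984550476074, -0.2838955819606781), 0.06836716085672379)
side bar 244 70.2 [0.339 0.941 0.003]
top tomato 41 [ 0.3866 -0.2886  0.1435]
top dish 804 plane [0.0274 0.0591 0.1268] ((0.3861945569515228, -0.28982803225517273), 0.06009330600500107)
top bar 112 -110.3 [-0.347 -0.938  0.014]
```

View pics/c6.png

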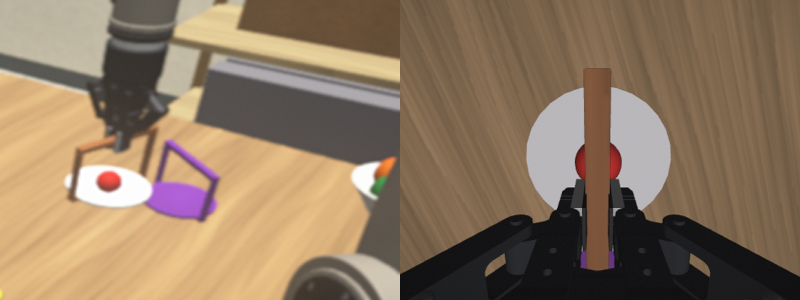

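The dish is level with the tomato centred. In the wrist crop the bar is at (597,165) and the tomato at (598,163). I carry it slowly toward the bin with half of the turn.

Emit:
drive_tool --rows '[{"offset": [0.006, 0.002, 0], "rotation": [0, 0, -0.003], "claw": 0}, {"offset": [0.025, 0.01, 0], "rotation": [0, 0, -0.011], "claw": 0}, {"offset": [0.056, 0.022, 0], "rotation": [0, 0, -0.024], "claw": 0}, {"offset": [0.1, 0.039, 0], "rotation": [0, 0, -0.042], "claw": 0}, {"offset": [0.156, 0.061, 0], "rotation": [0, 0, -0.066], "claw": 0}, {"offset": [0.225, 0.089, 0], "rotation": [0, 0, -0.095], "claw": 0}, {"offset": [0.294, 0.116, 0], "rotation": [0, 0, -0.123], "claw": 0}, {"offset": [0.362, 0.143, 0], "rotation": [0, 0, -0.152], "claw": 0}, {"offset": [0.431, 0.17, 0], "rotation": [0, 0, -0.181], "claw": 0}, {"offset": [0.5, 0.197, 0], "rotation": [0, 0, -0.21], "claw": 0}, {"offset": [0.569, 0.224, 0], "rotation": [0, 0, -0.239], "claw": 0}, {"offset": [0.638, 0.251, 0], "rotation": [0, 0, -0.268], "claw": 0}, {"offset": [0.706, 0.278, 0], "rotation": [0, 0, -0.297], "claw": 0}, {"offset": [0.775, 0.305, 0], "rotation": [0, 0, -0.326], "claw": 0}, {"offset": [0.844, 0.332, 0], "rotation": [0, 0, -0.354], "claw": 0}, {"offset": [0.9, 0.355, 0], "rotation": [0, 0, -0.378], "claw": 0}, {"offset": [0.944, 0.372, 0], "rotation": [0, 0, -0.396], "claw": 0}, {"offset": [0.975, 0.384, 0], "rotation": [0, 0, -0.41], "claw": 0}, {"offset": [0.994, 0.392, 0], "rotation": [0, 0, -0.417], "claw": 0}, {"offset": [1, 0.394, 0], "rotation": [0, 0, -0.42], "claw": 0}]'

```text
clock: 20.62
tcp_pos: [0.4915, -0.1645, 0.1769]
orientation: [1.578, 2.717, 0.0]
contact_force: [-0.1, 0.1, -3.7]
grip_width: 0.0105
gripper_force: 68.2
```

```bash
python3 dish.py; python3 -c "
from h import *
print(off([.597,-.0385,.177]),get_obs()['joints'].round(2))
f=grab_frame('wrist');C=cloud(f);z=C[...,2];m=(z>.06)&(z<.076)&(np.hypot(C[...,0]-.5975,C[...,1]+.038)<.15);P=C[m][:,:2]
print(len(P),cv2.minAreaRect(P.astype(np.float32)) if len(P) else 0)"
```

```text
20.6167 [ 0.49149667 -0.16449077  0.17685176] [[-0.496, 0.869, 0.0], [0.869, 0.496, 0.0], [0.0, 0.0, -1.0]] 0.010504309139458576 68.19028615951538
wrist tomato 654 [ 0.4928 -0.1637  0.1411]
wrist dish 18804 plane [-0.0002  0.018   0.1287] ((0.49293386936187744, -0.1639203280210495), 0.060095563530921936)
wrist bar 9630 -60.2 [ 0.497 -0.868  0.001]
side tomato 18 [ 0.4825 -0.1587  0.141 ]
side dish 868 plane [-0.0033  0.0272  0.1273] ((0.49030184745788574, -0.15773212909698486), 0.06659363955259323)
side bar 227 120.4 [-0.506  0.862 -0.034]
top dish 238 plane [-0.012   0.1174  0.1255] ((0.4880172312259674, -0.13326245546340942), 0.04819357767701149)
top bar 61 122.8 [-0.541  0.839 -0.066]
[ 0.386  1.033 -0.002] [ 0.65  0.3  -0.53  1.93  0.19  0.96  0.55]
4210 ((0.5980825424194336, -0.03892618417739868), (0.14016953110694885, 0.22071623802185059), 78.0960922241211)
```

Emit:
drive_tool --rows '[{"offset": [0.002, 0.006, 0], "rotation": [0, 0, -0.003], "claw": 0}, {"offset": [0.01, 0.025, 0], "rotation": [0, 0, -0.011], "claw": 0}, {"offset": [0.022, 0.056, 0], "rotation": [0, 0, -0.024], "claw": 0}, {"offset": [0.039, 0.1, 0], "rotation": [0, 0, -0.042], "claw": 0}, {"offset": [0.06, 0.156, 0], "rotation": [0, 0, -0.066], "claw": 0}, {"offset": [0.087, 0.225, 0], "rotation": [0, 0, -0.095], "claw": 0}, {"offset": [0.113, 0.294, 0], "rotation": [0, 0, -0.123], "claw": 0}, {"offset": [0.14, 0.362, 0], "rotation": [0, 0, -0.152], "claw": 0}, {"offset": [0.166, 0.431, 0], "rotation": [0, 0, -0.181], "claw": 0}, {"offset": [0.193, 0.5, 0], "rotation": [0, 0, -0.21], "claw": 0}, {"offset": [0.22, 0.569, 0], "rotation": [0, 0, -0.239], "claw": 0}, {"offset": [0.246, 0.638, 0], "rotation": [0, 0, -0.268], "claw": 0}, {"offset": [0.273, 0.706, 0], "rotation": [0, 0, -0.297], "claw": 0}, {"offset": [0.299, 0.775, 0], "rotation": [0, 0, -0.326], "claw": 0}, {"offset": [0.326, 0.844, 0], "rotation": [0, 0, -0.354], "claw": 0}, {"offset": [0.347, 0.9, 0], "rotation": [0, 0, -0.378], "claw": 0}, {"offset": [0.364, 0.944, 0], "rotation": [0, 0, -0.396], "claw": 0}, {"offset": [0.376, 0.975, 0], "rotation": [0, 0, -0.411], "claw": 0}, {"offset": [0.384, 0.994, 0], "rotation": [0, 0, -0.419], "claw": 0}, {"offset": [0.386, 1, 0], "rotation": [0, 0, -0.422], "claw": 0}]'

```text
clock: 22.48
tcp_pos: [0.5932, -0.0399, 0.1768]
orientation: [-0.327, -3.124, -0.0]
contact_force: [0.0, 0.2, -4.8]
grip_width: 0.0107
gripper_force: 68.2
```

Emit:
drive_tool --rows '[{"offset": [0, 0, 0], "rotation": [0, 0, 0], "claw": 0}, {"offset": [0, 0, 0], "rotation": [0, 0, 0], "claw": 0}, {"offset": [0, 0, 0], "rotation": [0, 0, 0], "claw": 0}, {"offset": [0, 0, 0], "rotation": [0, 0, 0], "claw": 0}, {"offset": [0, 0, 0], "rotation": [0, 0, 0], "claw": 0}, {"offset": [0, 0, 0], "rotation": [0, 0, 0], "claw": 0}, {"offset": [0, 0, 0], "rotation": [0, 0, 0], "claw": 0}, {"offset": [0, 0, 0], "rotation": [0, 0, 0], "claw": 0}, {"offset": [0, 0, 0], "rotation": [0, 0, 0], "claw": 0}, {"offset": [0, 0, 0], "rotation": [0, 0, 0], "claw": 0}, {"offset": [0, 0, 0], "rotation": [0, 0, 0], "claw": 0}, {"offset": [0, 0, 0], "rotation": [0, 0, 0], "claw": 0}]'

```text
clock: 23.48
tcp_pos: [0.593, -0.0404, 0.1769]
orientation: [0.329, 3.124, -0.0]
contact_force: [-0.1, -0.2, -3.2]
grip_width: 0.0107
gripper_force: 68.2
```

```bash
python3 dish.py; python3 -c "
from h import *
print(get_obs()['qvel'].round(4))
a=grab_frame('side');f=grab_frame('wrist');C=cloud(a);F=a['frame'].astype(int);z=C[...,2]
m=(F[...,2]>120)&(F[...,0]<110)&(F[...,2]>F[...,1]+50)&(z>.05)&(np.hypot(C[...,0]-.591,C[...,1]-.368)<.08);P=C[m]
A=np.c_[P[:,:2]-[.591,.368],np.ones(len(P))];print('cover',np.linalg.lstsq(A,P[:,2],rcond=None)[0],cv2.minEnclosingCircle(P[:,:2].astype(np.float32)))
g=lambda x:cv2.resize(x,(400,300),interpolation=cv2.INTER_CUBIC)
cv2.imwrite('pics/c7.png',cv2.cvtColor(np.hstack([g(a['frame']),g(f['frame'])]),cv2.COLOR_RGB2BGR))"
```

```text
23.4833 [ 0.59301607 -0.04044031  0.17685956] [[-0.978, 0.208, 0.0], [0.208, 0.978, -0.0], [-0.0, 0.0, -1.0]] 0.01073279794297552 68.20322513580322
wrist tomato 719 [ 0.5947 -0.0387  0.1362]
wrist dish 18863 plane [-0.0147  0.0106  0.1286] ((0.5945159196853638, -0.038589783012866974), 0.060301341116428375)
wrist bar 9601 -11.9 [ 0.979 -0.206  0.   ]
side tomato 46 [ 0.5894 -0.033   0.1419]
side dish 914 plane [-0.0026  0.0146  0.1271] ((0.5898525714874268, -0.03787444531917572), 0.06605889648199081)
side bar 204 169.2 [-0.982  0.188  0.023]
[ 0.0007 -0.0001 -0.     -0.0015 -0.0015  0.0009 -0.007 ]
cover [ 0.00395497 -0.00107021  0.07054352] ((0.5892270803451538, 0.36854130029678345), 0.05732421949505806)
```

View pics/c7.png

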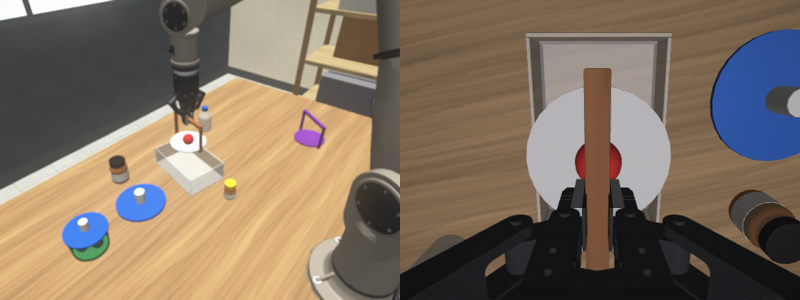

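The dish is level and centred over the bin, with the handle along its length, the tomato in the middle and the cover seated. I hand in.

```bash
python3 -c "
from bench import hand_in
print(hand_in())"
```

```text
the job is handed in; nothing more can be done
None
```

The job is handed in but returned no verdict; by my last measurements the cover is seated level on the tub and let go, and the dish is held level and still, centred about 45 mm above the bin rim with its handle along the bin and the tomato in the middle.

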